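Strip an instrument stand into its storage tray

TASK

Strip the small grey instrument stand for storage: take the wing nut off its stud, then the flanged spacer, then the bracket, one at a time and in that order. Stand the nut and the spacer side by side in one compartment of the wooden tray and lay the bracket in the other compartment, each flat on the tray's floor the same way up as it came off. Set them down rather than dropping them, and leave the other things on the bench where they are.

Things in the scene. Friction and masses are not known exactly. Their poses are not given: they have to be found in the camera images.
- stand: Grey metal instrument stand, fixed to the bench: base plate 220 (x) x 100 (y) x 14 mm, on it along the middle a rail 200 x 24 mm whose top is 40 mm above the bench. Origin: centre of the underside; x runs along the rail. The stud stands on the rail at x = -75 mm. The stand may be on either side of the bench. From the rail upward the stud carries the bracket (underside at 40 mm), the spacer (underside at 54 mm), and the wing nut (underside at 102 mm, top at 138 mm).
- stud (a point): Foot of the upright steel stud's axis, on the rail top. The stud is 14 mm in diameter, smooth and upright, 78 mm tall, so its tip is 118 mm above the bench (once the bracket alone is left, it stands 64 mm above the bracket's top).
- wing_nut: Dark steel wing nut, 0.15 kg nominal, already backed off its thread: it sits loose and lifts straight off without turning. Round hub 36 mm in diameter and 34 mm high with a 21 mm bore; two wings 10 mm thick along its own +x and -x, 86 mm tip to tip, 7 to 36 mm above its underside. Origin: centre of the underside; z along the bore, up. The hub can be gripped across, square to the wings.
- spacer: Loose steel spacer, 0.2 kg nominal, a flange below and a sleeve above: flange 64 mm in diameter and 8 mm thick, sleeve 36 mm in diameter rising 40 mm above it (48 mm in all), 21 mm bore right through. Origin: centre of the flange's underside; z along the bore, up.
- bracket: Loose aluminium bracket, 0.28 kg nominal: flat bar 190 mm long, 36 mm wide, 14 mm thick, lying flat along the stand's rail, with a 21 mm hole for the stud near one end and, at the other end, an upstand 8 mm thick reaching 44 mm above the underside. Origin: centre of the hole, at the underside; x runs along the bar towards the upstand (bar from x = -25 to +165 mm); z up.
- bracket_grip (a point): Point on the bracket near its centre of mass: middle of the bar's width and thickness, 77 mm from the hole's axis towards the upstand.
- tray: Shallow wooden storage tray with a thin grey lining, fixed to the bench, on the other side of the bench from the stand: 240 (x) x 236 (y) mm outside, walls 8 mm thick and 22 mm high. One divider, 8 mm thick and no higher than the walls, runs along the tray's x at y = 0 and makes two equal compartments, each 224 x 106 mm inside, centred at y = +57 and y = -57 mm. Origin: centre of the underside; the inner floor is 8 mm above it.
- dropper: Bystander to leave where it is. Origin: centre of the underside. Small amber dropper bottle, 36 mm wide, 85 mm tall, standing between the stand's side and the tray's side of the bench.
- pen: Bystander to leave where it is. Origin: centre of the underside. Black pen, 140 mm long, lying on the bench between stand and tray.
- slide_box: Bystander to leave where it is. Origin: centre of the underside. Flat wooden slide box, 170 x 100 x 34 mm, out to the right.
- dish: Bystander to leave where it is. Origin: centre of the underside. Flat covered glass dish, 94 mm across, 15 mm high, out to the left.
Not all that is in view belongs to the job. Leave any blue or purple look-alike of the spacer alone. What is shaped like the wing_nut but yellow is not meant.

How it is judged (in metres and radians):
On the way, in this order (a step that is already met when the one before it is completed fails the run):
1. wing nut standing in the tray and let go, spacer and bracket still on the stud (((y of wing_nut in the frame of tray between 0 and 0.118 m and x of wing_nut in the frame of tray between -0.12 and 0.12 m and z of wing_nut in the frame of tray below 0.014 m and angle between wing_nut's own z axis and vertical below 0.12 rad) or (y of wing_nut in the frame of tray between -0.118 and 0 m and x of wing_nut in the frame of tray between -0.12 and 0.12 m and z of wing_nut in the frame of tray below 0.014 m and angle between wing_nut's own z axis and vertical below 0.12 rad)) and linear speed of wing_nut below 0.03 m/s and contact force between the fingers and wing_nut below 0.1 N and horizontal distance between each of spacer, bracket and stud below 0.012 m and z of spacer in the frame of stand below 0.064 m and z of bracket in the frame of stand below 0.05 m), for 0.2 s.
2. spacer standing in the same compartment as the nut and let go, bracket still on the stud (((y of wing_nut in the frame of tray between 0 and 0.118 m and x of wing_nut in the frame of tray between -0.12 and 0.12 m and z of each of wing_nut, spacer in the frame of tray below 0.014 m and angle between each of wing_nut, spacer's own z axis and vertical below 0.12 rad and y of spacer in the frame of tray between 0 and 0.118 m and x of spacer in the frame of tray between -0.12 and 0.12 m) or (y of wing_nut in the frame of tray between -0.118 and 0 m and x of wing_nut in the frame of tray between -0.12 and 0.12 m and z of each of wing_nut, spacer in the frame of tray below 0.014 m and angle between each of wing_nut, spacer's own z axis and vertical below 0.12 rad and y of spacer in the frame of tray between -0.118 and 0 m and x of spacer in the frame of tray between -0.12 and 0.12 m)) and linear speed of spacer below 0.03 m/s and contact force between the fingers and spacer below 0.1 N and horizontal distance between bracket and stud below 0.012 m and z of bracket in the frame of stand below 0.05 m), for 0.2 s.
At the end, for the whole second after the job is handed in: Nut and spacer stand in one tray compartment, the bracket lies in the other: origins (and the bracket's grip point) on that side of the divider inside the tray's outline, underside below 14 mm in the tray's frame (on the floor), z axis within 0.12 rad of vertical, slower than 0.02 m/s (((y of wing_nut in the frame of tray between 0 and 0.118 m and x of wing_nut in the frame of tray between -0.12 and 0.12 m and z of each of wing_nut, spacer, bracket in the frame of tray below 0.014 m and angle between each of wing_nut, spacer, bracket's own z axis and vertical below 0.12 rad and y of spacer in the frame of tray between 0 and 0.118 m and x of spacer in the frame of tray between -0.12 and 0.12 m and y of bracket in the frame of tray between -0.118 and 0 m and x of bracket in the frame of tray between -0.12 and 0.12 m and y of bracket_grip in the frame of tray between -0.118 and 0 m and x of bracket_grip in the frame of tray between -0.12 and 0.12 m) or (y of wing_nut in the frame of tray between -0.118 and 0 m and x of wing_nut in the frame of tray between -0.12 and 0.12 m and z of each of wing_nut, spacer, bracket in the frame of tray below 0.014 m and angle between each of wing_nut, spacer, bracket's own z axis and vertical below 0.12 rad and y of spacer in the frame of tray between -0.118 and 0 m and x of spacer in the frame of tray between -0.12 and 0.12 m and y of bracket in the frame of tray between 0 and 0.118 m and x of bracket in the frame of tray between -0.12 and 0.12 m and y of bracket_grip in the frame of tray between 0 and 0.118 m and x of bracket_grip in the frame of tray between -0.12 and 0.12 m)) and linear speed of each of wing_nut, spacer, bracket below 0.02 m/s); the robot touches nothing.
It fails at once if spacer lifted with the nut still on it (z of spacer in the frame of stand above 0.08 m and horizontal distance between wing_nut and spacer below 0.02 m and height (world z) of wing_nut above 0.06 m).
It fails at once if bracket lifted with the spacer still on it (z of bracket in the frame of stand above 0.06 m and horizontal distance between spacer and bracket below 0.02 m and height (world z) of spacer above 0.05 m).
It fails at once if nut, spacer or bracket dropped: falling free, untouched by the fingers, faster than 0.8 m/s (about 35 mm of fall) ((linear speed of wing_nut above 0.8 m/s and contact force between the fingers and wing_nut below 0.05 N) or (linear speed of spacer above 0.8 m/s and contact force between the fingers and spacer below 0.05 N) or (linear speed of bracket above 0.8 m/s and contact force between the fingers and bracket below 0.05 N)).
It fails at once if another thing on the bench moved by more than 30 mm (distance of any of dropper, pen, slide_box, dish from where it was at the start of the episode above 0.03 m).
It also fails if it takes over 72 s, if anything falls off the work surface, if the arm or the gripper's body presses on something with over 40 N, if the wrist force passes 120 N, or if a joint passes its speed limit or range.

ROBOT

A 7-joint arm with a two-finger parallel gripper is mounted at the origin on the work surface. World frame = base frame: x ahead of the robot, y to its left, z up, the work surface at z = 0. Lengths are in m, angles in degrees, forces in N, time in s.
With the tool pointing down it reaches from about 0.35 to 0.9 m from the base axis. Payload 7.2 kg.
Tool frame: the origin (TCP) lies midway between the tips of the shut fingers; the grasp point (between the pads) lies 19 mm behind it (grip_depth is the z of the grasp point in the tool frame, in m); z points along the fingers, y is the line along which they close (so a half turn about z gives the same grasp; the last joint's range is limited). The gripper opens to 85 mm and grips with 20 to 120 N. Pads are 22 mm wide; open, the fingers measure 114 mm over their backs; the gripper's body (76 mm by 85 mm) begins 54 mm behind the grasp point. The pads swing forward as they close: fully open they stand 13 mm farther back than shut.
Start: joints at [73.27, 23.554, -0.728, 91.456, 0.321, 64.991, -4.71], TCP at [0.139, -0.609, 0.231] pointing down, gripper open.
Joint ranges: [-169.25, 169.25], [-16.82, 113.86], [-84.01, 82.57], [7.8, 145.47], [-59.2, 239.2], [7.22, 106.19], [-163.78, 163.78]. Speed limits (degrees/s): [136.94, 136.94, 172.46, 172.46, 180, 180, 180].

INTERFACE

Orientations are given as [roll, pitch, yaw] about the fixed x, y, z axes, in that order (R = Rz(yaw) Ry(pitch) Rx(roll)).
In Python, from bench import * gives the robot as it stands.
- The arm moves only by the shell command python3 -m handwheel 'ROWS'. ROWS is JSON, a list of rows, each an object of numbers: "hand": the opening, from -1 (shut) to 1 (fully open), so that 0 is half open; "dx", "dy", "dz": the shift along the tool's x, y, z in mm; "turn": the turn about the tool's z in degrees. A call has 1 to 10 rows; each row shifts and turns the commanded pose from where the row before left it, along the tool's axes as they then stand; what a row does not reach is not made up. A row lasts 1/12 s, in which the tool goes at most 41.7 mm and 7.16 degrees, less where a joint would pass 70% of its speed; a pose out of reach is approached as far as the arm can. A call with a gripper value outside its range is refused whole. The fingers move at their own pace and stop on an object; the grip force is fixed at half the most. Time passes only in rows, so rows that do not move let the fingers close. It gives the time, the measured TCP pose, the force, the opening and the grip force at its end, in the units of the state.
- get_state(): the state, without advancing time (a new reading comes with each control period).
- read_camera(name): name is "side" or "top"; returns the picture (420x560x3 uint8, red, green, blue); there is no depth.
- get_calibration(name): a dict with "fx", "fy", "cx", "cy" (pixels), "extrinsics" (4x4, takes a point from camera to world coordinates). Camera axes: x right, y down, z forward; pixel columns grow to the right and rows downward; lengths in m; the calibration is good to about 2 mm. A picture is of the moment at which its call begins. get_calibration takes no time and is no camera call.
- hand_in(): hands the job in; it is judged then, once.
Trained networks look in the newest picture that a camera, given by its name, has taken for a name from the list of things; names that differ only in an ending like _2 or _b are one class to them, and where a whole thing is asked for, a point or a joint stands for the part that bears it (a point fixed in the world has none). Each returns a list of dicts, best first, with "score" (0 to 1); they miss things now and then, are a little off and sometimes report something else, mostly with a low value. They report only what shows in the picture. A call takes as long as a camera call. They do not tell look-alikes from the thing itself.
- cut_out(label, camera): "pixels" (420x560 bool, what is visible of it) and "extent" ([centre column, centre row, width, height] in pixels, round what is visible of it).
The state is a dict: "time_s": time; "joint_positions": joint angles; "joint_vel": joint speeds; "joint_efforts": joint torques, N m; "ee_pos": TCP position; "tool_rot": TCP orientation; "force": force on the tool from outside, world axes, zero at the start; "moment": the same for the moment, N m; "opening": opening from 0.0 (shut) to 1.0 (fully open); "grip_force": force on a finger pad.
Only numpy, scipy, OpenCV 4.12 (cv2) and the standard library are available. Lean on these libraries where they do the work, as an engineer would, in place of code of your own. Each camera call takes 0.05 s, during which the arm holds its last target. There are 200 camera calls.

## Working session

There is one attempt and no reset: what is moved stays moved. The work goes in short steps, Python scripts to look and compute and a shell command to move; the robot and the scene stay as the last step left them, time stands still between calls to the robot, and variables do not carry over. Pictures are saved under pics/ and viewed, at most 13 in all, crops included, and the job is handed in when it is done.

```bash
mkdir -p pics
cat > h.py <<'E'
from bench import *
import numpy as np, cv2
def save(cam,name,crop=None,scale=1):
    im=read_camera(cam)[:,:,::-1].copy()
    if crop: a,b,c,d=crop; im=im[b:d,a:c]
    if scale!=1: im=cv2.resize(im,None,fx=scale,fy=scale,interpolation=cv2.INTER_CUBIC)
    cv2.imwrite('pics/'+name,im)
def ray(cam,u,v,z):
    k=get_calibration(cam);T=np.array(k['extrinsics'])
    d=T[:3,:3]@np.array([(u-k['cx'])/k['fx'],(v-k['cy'])/k['fy'],1]);o=T[:3,3]
    return o+d*(z-o[2])/d[2]
def proj(cam,p):
    k=get_calibration(cam);T=np.linalg.inv(np.array(k['extrinsics']))
    q=T[:3,:3]@np.array(p)+T[:3,3]
    return np.array([k['fx']*q[0]/q[2]+k['cx'],k['fy']*q[1]/q[2]+k['cy']])
E
python3 - <<'E'
from h import *
save('top','top0.png');save('side','side0.png')
s=get_state();print(s)
for c in('top','side'):
    k=get_calibration(c);print(c,k['fx'],np.round(k['extrinsics'],3).tolist())
    for n in('stand','wing_nut','spacer','bracket','tray'):
        for d in cut_out(n,c):print(c,n,round(d['score'],2),np.round(d['extent']))
E
```

```text
{'time_s': 0.1, 'joint_positions': array([73.26987498, 23.59619309, -0.72799987, 91.49855994,  0.31992596,
       64.99128205, -4.70995346]), 'joint_vel': array([-0.01570662, -0.14381655, -0.01720631, -0.1619744 , -0.06361106,
       -0.09644373, -0.00417077]), 'joint_efforts': array([ 2.65668044e-03, -6.01829982e+01,  6.84118867e-01, -3.00090301e+01,
        1.39760404e-02,  6.43432999e-03, -4.48727417e-05]), 'ee_pos': array([ 0.1385731, -0.6089865,  0.2305339]), 'tool_rot': array([-1.79916155e+02,  5.23114458e-03,  1.28229904e+01]), 'force': array([ 0.03673882,  0.17904867, -1.35773392]), 'moment': array([-0.00256   ,  0.01537118,  0.02198601]), 'grip_force': 0.0, 'opening': 1.0016592575468457}
top 511.4855578405023 [[0.013, -0.987, 0.158, 0.206], [-1.0, -0.014, -0.006, 0.0], [0.008, -0.158, -0.987, 1.662], [0.0, 0.0, 0.0, 1.0]]
top stand 0.71 [213. 182.  60.  69.]
top stand 0.16 [219. 176.  35.  38.]
top wing_nut 0.69 [195. 194.  26.  14.]
top wing_nut 0.48 [241. 249.  22.  16.]
top spacer 0.68 [201. 199.  22.  22.]
top spacer 0.64 [219. 173.  32.  43.]
top spacer 0.61 [182. 241.  24.  20.]
top spacer 0.58 [206. 262.  24.  18.]
top bracket 0.59 [221. 176.  35.  44.]
top tray 0.76 [350. 204.  80.  85.]
top tray 0.68 [125. 196.  26.  22.]
side 420.9947094671488 [[-0.82, -0.333, 0.466, -0.066], [-0.573, 0.489, -0.658, 0.737], [-0.008, -0.806, -0.591, 0.743], [0.0, 0.0, 0.0, 1.0]]
side stand 0.92 [198. 260.  56.  67.]
side wing_nut 0.71 [199. 242.  27.  23.]
side wing_nut 0.68 [286. 266.  16.  25.]
side spacer 0.92 [231. 316.  29.  34.]
side spacer 0.73 [201. 259.  27.  20.]
side spacer 0.63 [275. 306.  28.  36.]
side spacer 0.4 [198. 260.  57.  70.]
side bracket 0.9 [197. 243.  33.  66.]
side tray 0.69 [305. 188.  97.  54.]
```

View pics/top0.png

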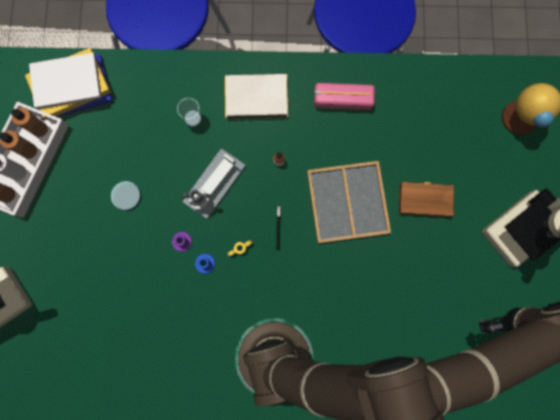

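View pics/side0.png

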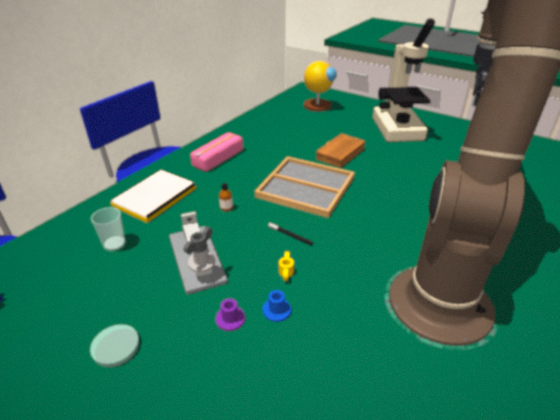

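The stand is at about (213,182) in top and (198,260) in side, with the tray at (349,202). Candidates in the top view:
- **Wing nut:** the dark nut on the stud at (195,197), or the yellow look-alike at (240,249).
- **Spacer:** the one under the nut at (200,200), or the purple (182,241) and blue (205,263) look-alikes.

I choose the dark nut on the stand and check it in a close crop.

Run:
```python
from h import *
a=cv2.resize(read_camera('top')[140:225,170:255,::-1],None,fx=7,fy=7,interpolation=cv2.INTER_CUBIC)
b=cv2.resize(read_camera('side')[205:295,160:235,::-1],None,fx=6.6,fy=6.6,interpolation=cv2.INTER_CUBIC)
b=cv2.resize(b,(190,228)) if False else b
h=595
im=np.hstack([a[:h],np.zeros((h,1,3),np.uint8),b[:594:1][:h] if b.shape[0]>=h else np.vstack([b,np.zeros((h-b.shape[0],b.shape[1],3),np.uint8)])])
im=im[:, :1200]; im=cv2.resize(im,(800,int(h*800/im.shape[1])))
cv2.imwrite('pics/crop.png',im);print(im.shape)
for n,c in(('stand','top'),('tray','top'),('tray','side'),('stand','side')):
    d=cut_out(n,c)[0];m=d['pixels'].astype(np.uint8)
    cs=max(cv2.findContours(m,0,2)[0],key=cv2.contourArea)
    r=cv2.minAreaRect(cs);print(n,c,d['score'],r)
    if c=='top':
        z=.014 if n=='stand' else .022
        P=np.array([ray(c,u,v,z)[:2] for u,v in cv2.boxPoints(r)]);print(P.round(3).tolist(),np.linalg.norm(P-np.roll(P,1,0),axis=1),P.mean(0),np.degrees(np.arctan2(*(P[1]-P[0])[::-1])))
    elif n=='tray':
        q=cv2.approxPolyDP(cv2.convexHull(cs),4,True)[:,0];P=np.array([ray(c,u,v,.022)[:2] for u,v in q]);print(P.round(3).tolist())
```

```text
(436, 800, 3)
stand top 0.97 ((213.69189453125, 182.5486602783203), (30.87901496887207, 66.68396759033203), 36.02737045288086)
[[0.493, 0.309], [0.677, 0.186], [0.616, 0.102], [0.434, 0.225]] [0.10217278 0.22087707 0.10401771 0.21965509] [0.55505942 0.20532872] -33.625592754774004
tray top 0.72 ((347.9735107421875, 200.80923461914062), (75.22238159179688, 75.05728912353516), 82.09283447265625)
[[0.603, -0.096], [0.642, -0.341], [0.395, -0.37], [0.358, -0.13]] [0.24757833 0.24863564 0.24881718 0.2429031 ] [ 0.49980796 -0.23452856] -81.03044514390183
tray side 0.95 ((304.1416931152344, 184.2796630859375), (89.6326904296875, 49.7659797668457), 15.64224624633789)
[[0.6, -0.109], [0.631, -0.327], [0.396, -0.36], [0.358, -0.12], [0.56, -0.085]]
stand side 0.97 ((197.870849609375, 258.7213439941406), (64.15528869628906, 43.125762939453125), 72.25532531738281)
```

View pics/crop.png

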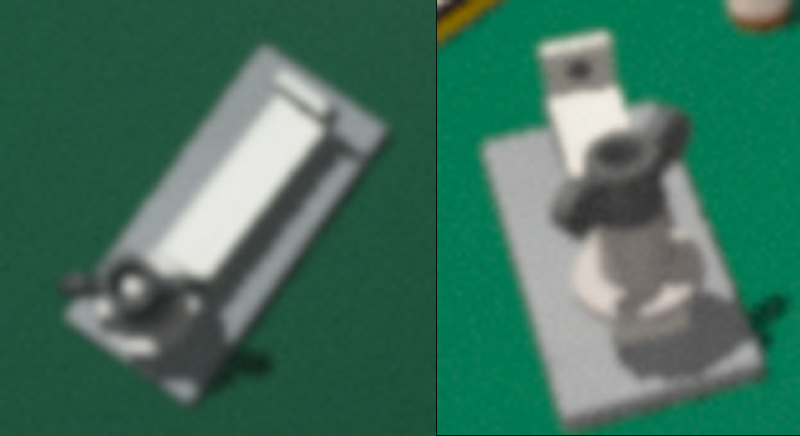

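The crop confirms the dark nut on the stud, with its bore at top (195.3,196.5). The wings run from about (183,195) to (209,197) in the top view. In the side view they run from about (187.5,248) to (211,231).

Run:
```python
from h import *
from scipy.optimize import least_squares
print('bore top',ray('top',195.3,196.5,.136)); 
a=ray('side',187.5,248.4,.123);b=ray('side',211.2,230.8,.123);print('side wings',a,b,(a+b)/2,np.degrees(np.arctan2(*(b-a)[1::-1])))
a=ray('top',182.7,195.2,.123);b=ray('top',209,197,.123);print('top wings',a,b,np.degrees(np.arctan2(*(b-a)[1::-1])))
def rect(cam,n,w,h,z,g):
    m=cut_out(n,cam)[0]['pixels'].astype(np.uint8)
    c=max(cv2.findContours(m,0,2)[0],key=cv2.contourArea)
    c=cv2.convexHull(c)[:,0].astype(float)
    # dense
    c=np.vstack([np.linspace(c[i],c[(i+1)%len(c)],20,endpoint=False) for i in range(len(c))])
    P=np.array([ray(cam,u,v,z)[:2] for u,v in c])
    def f(p):
        t=p[2];R=np.array([[np.cos(t),np.sin(t)],[-np.sin(t),np.cos(t)]]);q=np.abs((P-p[:2])@R.T)-np.array([w,h])/2
        return np.max(q,axis=1)
    r=least_squares(f,g,loss='soft_l1',f_scale=.003);return r.x[:2],np.degrees(r.x[2]),np.sqrt(np.mean(r.fun**2))
s=rect('top','stand',.22,.10,.007,[.555,.205,-.58]);print(s)
t=np.radians(s[1]);print('stud',s[0]-.075*np.array([np.cos(t),np.sin(t)]))
for c in('top','side'):print(c,rect(c,'tray',.24,.236,.020,[.5,-.234,.12]))
st=np.r_[s[0]-.075*np.array([np.cos(t),np.sin(t)]),.138];print(proj('top',st),proj('side',st))
print(get_state()['time_s'])
```

```text
bore top [0.48440398 0.24474367 0.136     ]
side wings [0.49288673 0.27958988 0.123     ] [0.49073094 0.20415762 0.123     ] [0.49180883 0.24187375 0.123     ] -91.6370139226701
top wings [0.49024222 0.28543857 0.123     ] [0.48584685 0.20496396 0.123     ] -93.12627774336181
(array([0.55566919, 0.20660413]), np.float64(-33.649821984904236), np.float64(0.003960587297135592))
stud [0.49323621 0.2481628 ]
top (array([ 0.50003423, -0.23442457]), np.float64(8.23459661984662), np.float64(0.002751465259507844))
side (array([ 0.49724841, -0.22942969]), np.float64(8.492306642301775), np.float64(0.00841945513373408))
[194.18316747 193.49495258] [196.48110279 235.53862139]
1.05
```

```bash
python3 -m handwheel '[{"hand":0.6,"dz":-30},{"hand":0.6,"dx":40},{"hand":0.6,"dx":40},{"hand":0.6,"dx":40},{"hand":0.6,"dx":40},{"hand":0.6,"dx":40},{"hand":0.6,"dy":-40},{"hand":0.6,"dy":-40},{"hand":0.6,"dy":-40},{"hand":0.6,"dy":-40}]'
```

```text
schema error: expected keys hand, dx, dy, dz, turn
```

```bash
python3 -m handwheel '[{"hand":0.6,"dx":40,"dy":0,"dz":-10,"turn":0},{"hand":0.6,"dx":40,"dy":0,"dz":-10,"turn":0},{"hand":0.6,"dx":40,"dy":0,"dz":-10,"turn":0},{"hand":0.6,"dx":40,"dy":0,"dz":-10,"turn":0},{"hand":0.6,"dx":40,"dy":0,"dz":0,"turn":0},{"hand":0.6,"dx":14,"dy":-32,"dz":0,"turn":0},{"hand":0.6,"dx":14,"dy":-32,"dz":0,"turn":0},{"hand":0.6,"dx":14,"dy":-32,"dz":0,"turn":0},{"hand":0.6,"dx":14,"dy":-32,"dz":0,"turn":0},{"hand":0.6,"dx":14,"dy":-32,"dz":0,"turn":0}]'
```

```text
time_s: 1.88
ee_pos: [0.3666, -0.3918, 0.2713]
tool_rot: [180.0, 0.0, 12.8]
force: [0.5, -0.1, 0.8]
opening: 0.802
grip_force: 0.0
```

```bash
python3 -c "
from bench import *
s=get_state();print(s['joint_positions'].round(1),s['ee_pos'].round(4),s['tool_rot'].round(1),s['time_s'])"
```

```text
[ 48.3  13.4  -7.9 100.3   2.   66.4 -37.4] [ 0.3666 -0.3918  0.2713] [180.    0.   12.8] 1.8833
```

```bash
python3 -m handwheel '[{"hand":0.6,"dx":14,"dy":-31,"dz":0,"turn":0},{"hand":0.6,"dx":14,"dy":-31,"dz":0,"turn":0},{"hand":0.6,"dx":14,"dy":-31,"dz":0,"turn":0},{"hand":0.6,"dx":14,"dy":-31,"dz":0,"turn":0},{"hand":0.6,"dx":14,"dy":-31,"dz":0,"turn":0},{"hand":0.6,"dx":14,"dy":-31,"dz":0,"turn":0},{"hand":0.6,"dx":14,"dy":-31,"dz":0,"turn":0},{"hand":0.6,"dx":14,"dy":-31,"dz":0,"turn":0},{"hand":0.6,"dx":14,"dy":-31,"dz":0,"turn":0},{"hand":0.6,"dx":14,"dy":-31,"dz":0,"turn":0}]'; python3 -m handwheel '[{"hand":0.6,"dx":14,"dy":-31,"dz":0,"turn":0},{"hand":0.6,"dx":14,"dy":-31,"dz":0,"turn":0},{"hand":0.6,"dx":14,"dy":-31,"dz":0,"turn":0},{"hand":0.6,"dx":14,"dy":-31,"dz":0,"turn":0},{"hand":0.6,"dx":14,"dy":-31,"dz":0,"turn":0},{"hand":0.6,"dx":14,"dy":-31,"dz":0,"turn":0},{"hand":0.6,"dx":14,"dy":-31,"dz":0,"turn":0},{"hand":0.6,"dx":12,"dy":-31,"dz":0,"turn":0},{"hand":0.6,"dx":12,"dy":-31,"dz":0,"turn":0},{"hand":0.6,"dx":0,"dy":0,"dz":0,"turn":-7}]'; python3 -m handwheel '[{"hand":0.6,"dx":0,"dy":0,"dz":0,"turn":-7},{"hand":0.6,"dx":0,"dy":0,"dz":0,"turn":-7},{"hand":0.6,"dx":0,"dy":0,"dz":0,"turn":-7},{"hand":0.6,"dx":0,"dy":0,"dz":0,"turn":-7},{"hand":0.6,"dx":0,"dy":0,"dz":0,"turn":-7},{"hand":0.6,"dx":0,"dy":0,"dz":0,"turn":-7},{"hand":0.6,"dx":0,"dy":0,"dz":0,"turn":-7},{"hand":0.6,"dx":0,"dy":0,"dz":0,"turn":-7},{"hand":0.6,"dx":0,"dy":0,"dz":0,"turn":-7},{"hand":0.6,"dx":0,"dy":0,"dz":0,"turn":-5}]'
```

```text
time_s: 2.72
ee_pos: [0.4342, -0.0586, 0.2716]
tool_rot: [180.0, -0.0, 12.8]
force: [1.1, -0.6, -0.9]
opening: 0.801
grip_force: 0.0
time_s: 3.55
ee_pos: [0.4901, 0.2466, 0.2715]
tool_rot: [-179.7, -0.1, 20.0]
force: [-1.2, -0.1, 0.9]
opening: 0.8
grip_force: 0.0
time_s: 4.38
ee_pos: [0.4913, 0.2389, 0.2713]
tool_rot: [180.0, 0.0, 88.2]
force: [0.2, 0.2, 0.2]
opening: 0.797
grip_force: 0.0
```

```bash
python3 -m handwheel '[{"hand":0.6,"dx":6,"dy":-1,"dz":25,"turn":0},{"hand":0.6,"dx":0,"dy":0,"dz":35,"turn":0},{"hand":0.6,"dx":0,"dy":0,"dz":35,"turn":0},{"hand":0.6,"dx":0,"dy":0,"dz":25,"turn":0},{"hand":0.6,"dx":0,"dy":0,"dz":0,"turn":0}]'
python3 - <<'E'
from h import *
save('side','n1.png',(130,170,270,310),5.5)
for d in cut_out('wing_nut','side'):print(d['score'],d['extent'])
E
```

```text
time_s: 4.8
ee_pos: [0.4881, 0.2429, 0.1465]
tool_rot: [-179.6, 0.2, 87.8]
force: [-1.9, 0.1, 0.2]
opening: 0.797
grip_force: 0.0
0.8 [196.3, 243.2, 24.8, 23.3]
0.74 [285.2, 269.5, 18.6, 26.3]
```

```bash
python3 -c "
import cv2;a=cv2.imread('pics/n1.png')[100:700];cv2.imwrite('pics/n1b.png',cv2.resize(a,(600,468)))"
```

```text
(no output)
```

View pics/n1b.png

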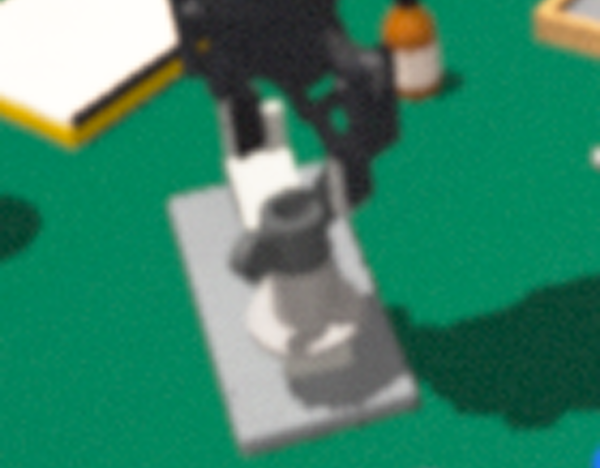

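The pads straddle the nut: hub at crop (295,205), pads at (250,130) and (335,190). The stud projection agrees, so I go down and grip.

```bash
python3 -m handwheel '[{"hand":0.6,"dx":2,"dy":2,"dz":14,"turn":0},{"hand":0.6,"dx":0,"dy":0,"dz":14,"turn":0},{"hand":0.6,"dx":0,"dy":0,"dz":12,"turn":0},{"hand":0.6,"dx":0,"dy":0,"dz":0,"turn":0},{"hand":0.2,"dx":0,"dy":0,"dz":0,"turn":0},{"hand":-0.1,"dx":0,"dy":0,"dz":0,"turn":0},{"hand":-0.4,"dx":0,"dy":0,"dz":0,"turn":0},{"hand":-1,"dx":0,"dy":0,"dz":0,"turn":0},{"hand":-1,"dx":0,"dy":0,"dz":0,"turn":0},{"hand":-1,"dx":0,"dy":0,"dz":0,"turn":0}]'; python3 -m handwheel '[{"hand":-1,"dx":0,"dy":0,"dz":0,"turn":0},{"hand":-1,"dx":0,"dy":0,"dz":0,"turn":0}]'
```

```text
time_s: 5.73
ee_pos: [0.4931, 0.2476, 0.1125]
tool_rot: [179.9, -0.1, 87.8]
force: [-0.9, -0.4, 5.5]
opening: 0.389
grip_force: 60.3
time_s: 5.9
ee_pos: [0.4931, 0.2476, 0.1125]
tool_rot: [179.9, -0.1, 87.8]
force: [-0.9, -0.2, 6.9]
opening: 0.392
grip_force: 60.3
```

```bash
python3 -m handwheel '[{"hand":-1,"dx":0,"dy":0,"dz":-6,"turn":0},{"hand":-1,"dx":0,"dy":0,"dz":-10,"turn":0},{"hand":-1,"dx":0,"dy":0,"dz":-20,"turn":0},{"hand":-1,"dx":0,"dy":0,"dz":-20,"turn":0},{"hand":-1,"dx":0,"dy":0,"dz":-30,"turn":0},{"hand":-1,"dx":0,"dy":0,"dz":-30,"turn":0},{"hand":-1,"dx":0,"dy":0,"dz":-20,"turn":0},{"hand":-1,"dx":0,"dy":0,"dz":0,"turn":0}]'
python3 - <<'E'
from h import *
s=get_state();print(s['joint_positions'].round(1))
save('side','n2.png',(130,150,270,270),5)
E
```

```text
time_s: 6.57
ee_pos: [0.4939, 0.2485, 0.2525]
tool_rot: [179.6, -0.2, 87.8]
force: [0.9, 0.5, -0.4]
opening: 0.391
grip_force: 59.9
[  6.5  22.6 -50.   98.   18.6  67.8 -50.5]
```

View pics/n2.png

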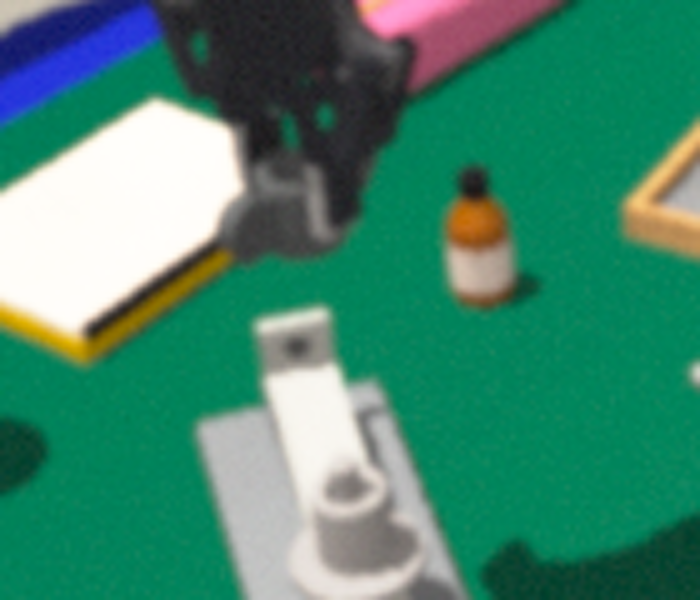

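The nut is held at crop (285,215), and the spacer (365,530) and bracket are still on the stud.

```bash
python3 -m handwheel '[{"hand":-1,"dx":-25,"dy":-3,"dz":0,"turn":0},{"hand":-1,"dx":-31,"dy":-3,"dz":0,"turn":0},{"hand":-1,"dx":-31,"dy":-3,"dz":0,"turn":0},{"hand":-1,"dx":-31,"dy":-3,"dz":0,"turn":0},{"hand":-1,"dx":-31,"dy":-3,"dz":0,"turn":0},{"hand":-1,"dx":-31,"dy":-3,"dz":0,"turn":0},{"hand":-1,"dx":-31,"dy":-3,"dz":0,"turn":0},{"hand":-1,"dx":-31,"dy":-3,"dz":0,"turn":0},{"hand":-1,"dx":-31,"dy":-3,"dz":0,"turn":0},{"hand":-1,"dx":-31,"dy":-3,"dz":0,"turn":0}]'; python3 -m handwheel '[{"hand":-1,"dx":-31,"dy":-3,"dz":0,"turn":0},{"hand":-1,"dx":-31,"dy":-3,"dz":0,"turn":0},{"hand":-1,"dx":-31,"dy":-3,"dz":0,"turn":0},{"hand":-1,"dx":-31,"dy":-3,"dz":0,"turn":0},{"hand":-1,"dx":0,"dy":0,"dz":-5,"turn":6},{"hand":-1,"dx":0,"dy":0,"dz":0,"turn":6},{"hand":-1,"dx":0,"dy":0,"dz":0,"turn":6},{"hand":-1,"dx":0,"dy":0,"dz":0,"turn":6},{"hand":-1,"dx":0,"dy":0,"dz":0,"turn":6},{"hand":-1,"dx":0,"dy":0,"dz":0,"turn":6}]'; python3 -m handwheel '[{"hand":-1,"dx":0,"dy":0,"dz":0,"turn":6},{"hand":-1,"dx":0,"dy":0,"dz":0,"turn":6},{"hand":-1,"dx":0,"dy":0,"dz":0,"turn":6},{"hand":-1,"dx":0,"dy":0,"dz":0,"turn":6},{"hand":-1,"dx":0,"dy":0,"dz":0,"turn":6},{"hand":-1,"dx":0,"dy":0,"dz":0,"turn":6},{"hand":-1,"dx":0,"dy":0,"dz":0,"turn":6},{"hand":-1,"dx":0,"dy":0,"dz":0,"turn":1},{"hand":-1,"dx":0,"dy":0,"dz":0,"turn":0}]'
```

```text
time_s: 7.45
ee_pos: [0.4496, -0.0573, 0.2465]
tool_rot: [-179.9, 0.0, 87.8]
force: [0.9, 1.0, -1.4]
opening: 0.391
grip_force: 59.9
time_s: 8.28
ee_pos: [0.4334, -0.179, 0.2512]
tool_rot: [-179.9, 0.0, 51.5]
force: [0.7, 0.4, -2.0]
opening: 0.395
grip_force: 59.9
time_s: 9.03
ee_pos: [0.4337, -0.179, 0.2515]
tool_rot: [-180.0, 0.1, 8.9]
force: [-0.1, -0.3, -1.2]
opening: 0.394
grip_force: 59.9
```

```bash
python3 -m handwheel '[{"hand":-1,"dx":1,"dy":6,"dz":20,"turn":0},{"hand":-1,"dx":0,"dy":0,"dz":35,"turn":0},{"hand":-1,"dx":0,"dy":0,"dz":35,"turn":0},{"hand":-1,"dx":0,"dy":0,"dz":35,"turn":0},{"hand":-1,"dx":0,"dy":0,"dz":35,"turn":0},{"hand":-1,"dx":0,"dy":0,"dz":30,"turn":0},{"hand":-1,"dx":0,"dy":0,"dz":16,"turn":0},{"hand":-1,"dx":0,"dy":0,"dz":10,"turn":0},{"hand":-1,"dx":0,"dy":0,"dz":5,"turn":0},{"hand":-1,"dx":0,"dy":0,"dz":0,"turn":0}]'; python3 -m handwheel '[{"hand":-1,"dx":0,"dy":0,"dz":0,"turn":0}]'
```

```text
time_s: 9.87
ee_pos: [0.436, -0.1848, 0.0307]
tool_rot: [-180.0, 0.0, 8.9]
force: [-1.0, -0.9, -0.9]
opening: 0.39
grip_force: 59.9
time_s: 9.95
ee_pos: [0.4368, -0.1851, 0.032]
tool_rot: [180.0, -0.1, 8.9]
force: [-0.4, 0.4, -1.0]
opening: 0.388
grip_force: 59.9
```

```bash
python3 -m handwheel '[{"hand":-1,"dx":0,"dy":0,"dz":5,"turn":0},{"hand":-1,"dx":0,"dy":0,"dz":4,"turn":0},{"hand":-1,"dx":0,"dy":0,"dz":3,"turn":0},{"hand":-1,"dx":0,"dy":0,"dz":0,"turn":0}]'
```

```text
time_s: 10.28
ee_pos: [0.436, -0.185, 0.019]
tool_rot: [180.0, 0.0, 8.8]
force: [-0.0, -0.5, -0.9]
opening: 0.394
grip_force: 59.9
```

```bash
python3 -m handwheel '[{"hand":-1,"dx":0,"dy":0,"dz":2,"turn":0},{"hand":-1,"dx":0,"dy":0,"dz":0,"turn":0}]'
```

```text
time_s: 10.45
ee_pos: [0.4362, -0.185, 0.0185]
tool_rot: [179.9, 0.0, 8.8]
force: [-5.3, 2.2, 15.5]
opening: 0.391
grip_force: 61.8
```

```bash
python3 -m handwheel '[{"hand":-1,"dx":0,"dy":0,"dz":-1,"turn":0},{"hand":0.0,"dx":0,"dy":0,"dz":0,"turn":0},{"hand":0.2,"dx":0,"dy":0,"dz":0,"turn":0},{"hand":0.2,"dx":0,"dy":0,"dz":0,"turn":0},{"hand":0.2,"dx":0,"dy":0,"dz":0,"turn":0},{"hand":0.2,"dx":0,"dy":0,"dz":-10,"turn":0},{"hand":0.2,"dx":0,"dy":0,"dz":-20,"turn":0},{"hand":0.2,"dx":0,"dy":0,"dz":-35,"turn":0},{"hand":0.2,"dx":0,"dy":0,"dz":-35,"turn":0},{"hand":0.2,"dx":0,"dy":0,"dz":-35,"turn":0}]'; python3 -m handwheel '[{"hand":0.2,"dx":0,"dy":0,"dz":-35,"turn":0},{"hand":0.5,"dx":0,"dy":0,"dz":-35,"turn":0},{"hand":0.5,"dx":0,"dy":0,"dz":-35,"turn":0},{"hand":0.5,"dx":0,"dy":0,"dz":0,"turn":0}]'
python3 - <<'E'
from h import *
save('side','n3.png',(240,140,380,240),5)
print(get_state()['joint_positions'].round(1))
E
```

```text
time_s: 11.28
ee_pos: [0.4358, -0.1844, 0.1552]
tool_rot: [-179.9, 0.0, 8.9]
force: [0.4, -0.8, -0.6]
opening: 0.599
grip_force: 0.0
time_s: 11.62
ee_pos: [0.4392, -0.1853, 0.2655]
tool_rot: [179.7, -0.5, 8.9]
force: [1.7, 0.1, 0.0]
opening: 0.747
grip_force: 0.0
[ 45.8   9.5 -32.2 107.6   5.8  64.  -69.7]
```

View pics/n3.png

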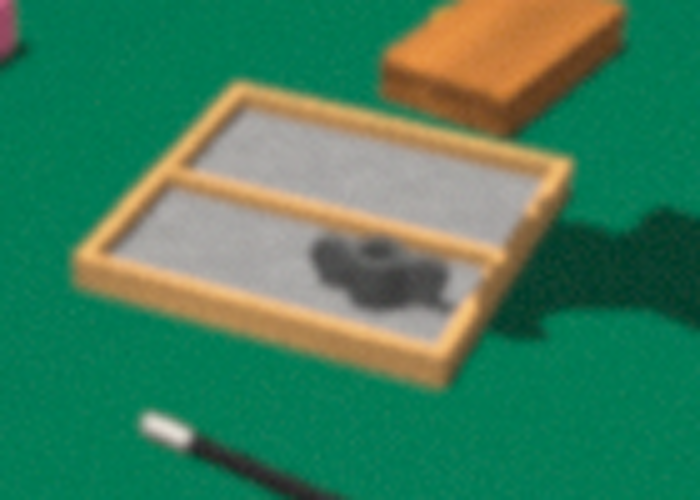

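The nut stands upright in the near compartment at crop (380,268), let go. Next is the spacer.

```bash
python3 -m handwheel '[{"hand":0.6,"dx":9,"dy":-30,"dz":0,"turn":0},{"hand":0.6,"dx":9,"dy":-30,"dz":0,"turn":0},{"hand":0.6,"dx":9,"dy":-30,"dz":0,"turn":0},{"hand":0.6,"dx":9,"dy":-30,"dz":0,"turn":0},{"hand":0.6,"dx":9,"dy":-30,"dz":0,"turn":0},{"hand":0.6,"dx":9,"dy":-30,"dz":0,"turn":0},{"hand":0.6,"dx":9,"dy":-30,"dz":0,"turn":0},{"hand":0.6,"dx":9,"dy":-30,"dz":0,"turn":0},{"hand":0.6,"dx":9,"dy":-30,"dz":0,"turn":0},{"hand":0.6,"dx":9,"dy":-30,"dz":0,"turn":0}]'; python3 -m handwheel '[{"hand":0.6,"dx":9,"dy":-30,"dz":0,"turn":0},{"hand":0.6,"dx":9,"dy":-30,"dz":0,"turn":0},{"hand":0.6,"dx":8,"dy":-30,"dz":0,"turn":0},{"hand":0.6,"dx":8,"dy":-29,"dz":0,"turn":0},{"hand":0.6,"dx":0,"dy":0,"dz":20,"turn":0},{"hand":0.6,"dx":0,"dy":0,"dz":30,"turn":0},{"hand":0.6,"dx":0,"dy":0,"dz":30,"turn":0},{"hand":0.6,"dx":0,"dy":0,"dz":30,"turn":0},{"hand":0.6,"dx":0,"dy":0,"dz":0,"turn":0},{"hand":0.6,"dx":0,"dy":0,"dz":0,"turn":0}]'
python3 -c "
from bench import *
print(get_state()['joint_positions'].round(1))"
```

```text
time_s: 12.5
ee_pos: [0.4783, 0.1266, 0.2576]
tool_rot: [180.0, 0.1, 8.8]
force: [1.0, -0.9, 0.6]
opening: 0.805
grip_force: 0.0
time_s: 13.33
ee_pos: [0.493, 0.2476, 0.147]
tool_rot: [180.0, 0.2, 8.9]
force: [-0.4, -0.8, 0.8]
opening: 0.798
grip_force: 0.0
[   0.3   27.8  -42.2  104.7   22.    56.2 -132.3]
```

```bash
python3 -m handwheel '[{"hand":0.6,"dx":0,"dy":0,"dz":25,"turn":0},{"hand":0.6,"dx":0,"dy":0,"dz":25,"turn":0},{"hand":0.6,"dx":0,"dy":0,"dz":17,"turn":0},{"hand":0.6,"dx":0,"dy":0,"dz":10,"turn":0},{"hand":0.6,"dx":0,"dy":0,"dz":0,"turn":0},{"hand":0.2,"dx":0,"dy":0,"dz":0,"turn":0},{"hand":0.0,"dx":0,"dy":0,"dz":0,"turn":0},{"hand":-0.3,"dx":0,"dy":0,"dz":0,"turn":0},{"hand":-1,"dx":0,"dy":0,"dz":0,"turn":0},{"hand":-1,"dx":0,"dy":0,"dz":0,"turn":0}]'; python3 -m handwheel '[{"hand":-1,"dx":0,"dy":0,"dz":0,"turn":0},{"hand":-1,"dx":0,"dy":0,"dz":0,"turn":0},{"hand":-1,"dx":0,"dy":0,"dz":0,"turn":0}]'
```

```text
time_s: 14.17
ee_pos: [0.4955, 0.2487, 0.0733]
tool_rot: [-180.0, -0.2, 8.8]
force: [0.1, 0.0, 6.3]
opening: 0.412
grip_force: 59.2
time_s: 14.42
ee_pos: [0.4955, 0.2487, 0.0733]
tool_rot: [-180.0, -0.2, 8.8]
force: [-1.2, -1.0, 6.4]
opening: 0.413
grip_force: 59.2
```

```bash
python3 -m handwheel '[{"hand":-1,"dx":0,"dy":0,"dz":-6,"turn":0},{"hand":-1,"dx":0,"dy":0,"dz":-12,"turn":0},{"hand":-1,"dx":0,"dy":0,"dz":-20,"turn":0},{"hand":-1,"dx":0,"dy":0,"dz":-25,"turn":0},{"hand":-1,"dx":0,"dy":0,"dz":-25,"turn":0},{"hand":-1,"dx":0,"dy":0,"dz":-25,"turn":0},{"hand":-1,"dx":0,"dy":0,"dz":-30,"turn":0},{"hand":-1,"dx":0,"dy":0,"dz":-30,"turn":0},{"hand":-1,"dx":0,"dy":0,"dz":-22,"turn":0},{"hand":-1,"dx":0,"dy":0,"dz":0,"turn":0}]'
python3 - <<'E'
from h import *
save('side','s2.png',(130,150,270,300),4)
print(get_state()['joint_positions'].round(1))
E
```

```text
time_s: 15.25
ee_pos: [0.4958, 0.2499, 0.2724]
tool_rot: [-179.9, -0.4, 8.8]
force: [0.7, 0.3, -2.1]
opening: 0.408
grip_force: 60.1
[   3.5   20.6  -45.6   96.5   15.7   69.2 -126.9]
```

View pics/s2.png

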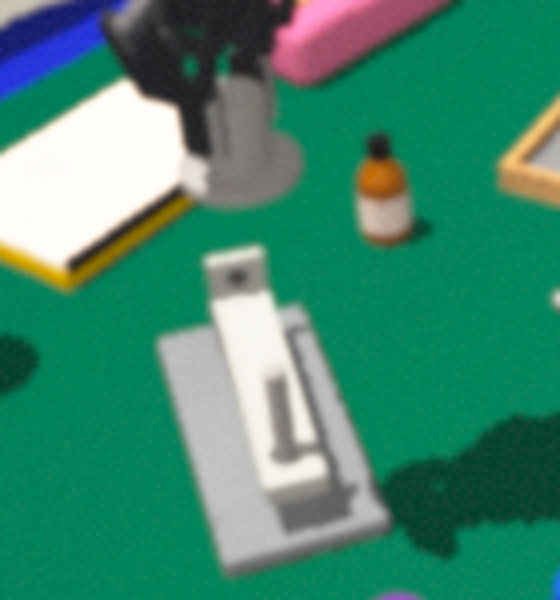

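The spacer is held at crop (240,150), and the bracket stays on the stud with its foot at (285,455).

```bash
python3 -m handwheel '[{"hand":-1,"dx":-1,"dy":20,"dz":0,"turn":0},{"hand":-1,"dx":-1,"dy":30,"dz":0,"turn":0},{"hand":-1,"dx":-1,"dy":30,"dz":0,"turn":0},{"hand":-1,"dx":-1,"dy":30,"dz":0,"turn":0},{"hand":-1,"dx":-1,"dy":30,"dz":0,"turn":0},{"hand":-1,"dx":-1,"dy":30,"dz":0,"turn":0},{"hand":-1,"dx":-1,"dy":30,"dz":0,"turn":0},{"hand":-1,"dx":-1,"dy":30,"dz":0,"turn":0},{"hand":-1,"dx":-1,"dy":30,"dz":0,"turn":0},{"hand":-1,"dx":-1,"dy":30,"dz":0,"turn":0}]'; python3 -m handwheel '[{"hand":-1,"dx":-1,"dy":30,"dz":0,"turn":0},{"hand":-1,"dx":-1,"dy":30,"dz":0,"turn":0},{"hand":-1,"dx":-1,"dy":30,"dz":0,"turn":0},{"hand":-1,"dx":-1,"dy":30,"dz":0,"turn":0},{"hand":-1,"dx":-1,"dy":10,"dz":0,"turn":0},{"hand":-1,"dx":0,"dy":0,"dz":0,"turn":0},{"hand":-1,"dx":0,"dy":0,"dz":0,"turn":0}]'
```

```text
time_s: 16.13
ee_pos: [0.5281, -0.0415, 0.2654]
tool_rot: [-180.0, 0.1, 8.8]
force: [0.4, 0.5, -2.0]
opening: 0.406
grip_force: 60.2
time_s: 16.72
ee_pos: [0.5432, -0.1691, 0.2652]
tool_rot: [-179.9, 0.1, 8.8]
force: [0.5, 0.1, -1.8]
opening: 0.407
grip_force: 60.2
```

```bash
python3 -m handwheel '[{"hand":-1,"dx":1,"dy":0,"dz":20,"turn":0},{"hand":-1,"dx":0,"dy":0,"dz":35,"turn":0},{"hand":-1,"dx":0,"dy":0,"dz":35,"turn":0},{"hand":-1,"dx":0,"dy":0,"dz":35,"turn":0},{"hand":-1,"dx":0,"dy":0,"dz":35,"turn":0},{"hand":-1,"dx":0,"dy":0,"dz":30,"turn":0},{"hand":-1,"dx":0,"dy":0,"dz":20,"turn":0},{"hand":-1,"dx":0,"dy":0,"dz":12,"turn":0},{"hand":-1,"dx":0,"dy":0,"dz":3,"turn":0},{"hand":-1,"dx":0,"dy":0,"dz":0,"turn":0}]'; python3 -m handwheel '[{"hand":-1,"dx":0,"dy":0,"dz":0,"turn":0},{"hand":-1,"dx":0,"dy":0,"dz":4,"turn":0},{"hand":-1,"dx":0,"dy":0,"dz":0,"turn":0}]'
```

```text
time_s: 17.55
ee_pos: [0.545, -0.1678, 0.0411]
tool_rot: [-179.9, 0.0, 8.9]
force: [0.8, -0.1, -1.5]
opening: 0.405
grip_force: 60.2
time_s: 17.8
ee_pos: [0.5456, -0.1693, 0.0381]
tool_rot: [179.9, -0.1, 8.8]
force: [0.0, 0.0, -2.2]
opening: 0.407
grip_force: 60.2
```

```bash
python3 -m handwheel '[{"hand":-1,"dx":0,"dy":0,"dz":4,"turn":0},{"hand":-1,"dx":0,"dy":0,"dz":3,"turn":0},{"hand":-1,"dx":0,"dy":0,"dz":2,"turn":0},{"hand":-1,"dx":0,"dy":0,"dz":0,"turn":0}]'
```

```text
time_s: 18.13
ee_pos: [0.5447, -0.1691, 0.0278]
tool_rot: [-180.0, 0.0, 8.8]
force: [-0.1, 0.9, -2.0]
opening: 0.409
grip_force: 60.2
```

```bash
python3 -m handwheel '[{"hand":-1,"dx":0,"dy":0,"dz":2,"turn":0},{"hand":-1,"dx":0,"dy":0,"dz":0,"turn":0}]'
```

```text
time_s: 18.3
ee_pos: [0.5448, -0.1691, 0.0273]
tool_rot: [180.0, 0.0, 8.8]
force: [-5.8, 1.0, 10.4]
opening: 0.408
grip_force: 61.4
```

```bash
python3 -m handwheel '[{"hand":-1,"dx":0,"dy":0,"dz":-1,"turn":0},{"hand":0.0,"dx":0,"dy":0,"dz":0,"turn":0},{"hand":0.2,"dx":0,"dy":0,"dz":0,"turn":0},{"hand":0.2,"dx":0,"dy":0,"dz":0,"turn":0},{"hand":0.2,"dx":0,"dy":0,"dz":0,"turn":0},{"hand":0.2,"dx":0,"dy":0,"dz":-10,"turn":0},{"hand":0.2,"dx":0,"dy":0,"dz":-20,"turn":0},{"hand":0.2,"dx":0,"dy":0,"dz":-35,"turn":0},{"hand":0.2,"dx":0,"dy":0,"dz":-35,"turn":0},{"hand":0.2,"dx":0,"dy":0,"dz":-35,"turn":0}]'; python3 -m handwheel '[{"hand":0.2,"dx":0,"dy":0,"dz":-35,"turn":0},{"hand":0.2,"dx":0,"dy":0,"dz":-35,"turn":0},{"hand":0.2,"dx":0,"dy":0,"dz":-25,"turn":0},{"hand":0.2,"dx":0,"dy":0,"dz":0,"turn":0}]'
python3 - <<'E'
from h import *
print(ray('side',201.25,263.75,.054))
im=read_camera('side')[:,:,::-1];t=read_camera('top')[:,:,::-1]
a=cv2.resize(im[140:240,240:380],None,fx=4,fy=4,interpolation=2);b=cv2.resize(t[130:230,160:260],None,fx=4,fy=4,interpolation=2)
v=np.vstack([np.hstack([a[:,:400],b])]);cv2.imwrite('pics/s3.png',v)
for c in('top','side'):
    d=cut_out('bracket',c)[0];m=d['pixels'].astype(np.uint8);cs=max(cv2.findContours(m,0,2)[0],key=cv2.contourArea)
    print(c,d['score'],d['extent'],cv2.minAreaRect(cs))
    if c=='top':
        P=np.array([ray(c,u,v,.054)[:2] for v,u in np.argwhere(m)]);mu=P.mean(0);w,V=np.linalg.eigh(np.cov(P.T));print(mu,V[:,1],np.degrees(np.arctan2(V[1,1],V[0,1])))
E
```

```text
time_s: 19.13
ee_pos: [0.5447, -0.1686, 0.1643]
tool_rot: [-180.0, 0.0, 8.9]
force: [1.5, -0.6, -0.2]
opening: 0.6
grip_force: 0.0
time_s: 19.47
ee_pos: [0.5476, -0.1689, 0.264]
tool_rot: [179.8, -0.5, 8.8]
force: [1.0, 0.0, -0.2]
opening: 0.601
grip_force: 0.0
[0.49026191 0.24940422 0.054     ]
top 0.82 [214.5, 182.1, 45.0, 50.6] ((212.13999938964844, 181.47999572753906), (12.79999828338623, 60.19999313354492), 36.869895935058594)
[0.55324157 0.20201129] [-0.82256534  0.56867061] 145.34242444919352
side 0.9 [197.6, 243.6, 32.0, 61.2] ((196.1548309326172, 243.32302856445312), (64.00098419189453, 16.30681800842285), 74.87599182128906)
```

View pics/s3.png

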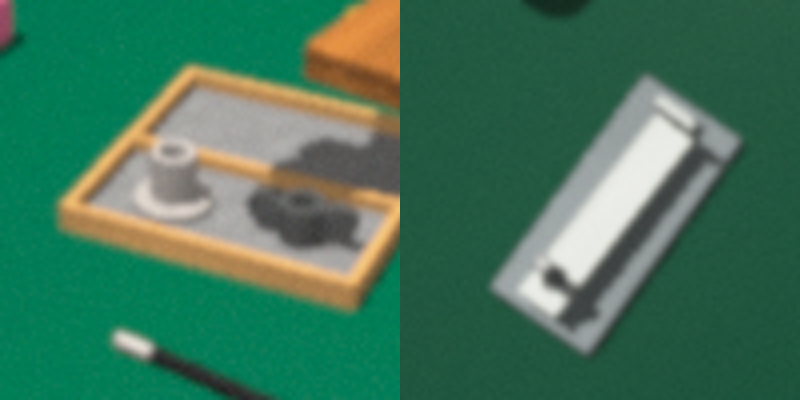

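Nut at crop (302,215) and spacer at (172,185) stand side by side in the near compartment. The bracket lies along the rail, at right (620,200). On to the bracket.

```bash
python3 -m handwheel '[{"hand":0.6,"dx":6,"dy":-31,"dz":0,"turn":0},{"hand":0.6,"dx":6,"dy":-31,"dz":0,"turn":0},{"hand":0.6,"dx":6,"dy":-31,"dz":0,"turn":0},{"hand":0.6,"dx":6,"dy":-31,"dz":0,"turn":0},{"hand":0.6,"dx":6,"dy":-31,"dz":0,"turn":0},{"hand":0.6,"dx":6,"dy":-31,"dz":0,"turn":0},{"hand":0.6,"dx":6,"dy":-31,"dz":0,"turn":0},{"hand":0.6,"dx":6,"dy":-31,"dz":0,"turn":0},{"hand":0.6,"dx":6,"dy":-31,"dz":0,"turn":0},{"hand":0.6,"dx":6,"dy":-31,"dz":0,"turn":0}]'; python3 -m handwheel '[{"hand":0.6,"dx":5,"dy":-30,"dz":0,"turn":0},{"hand":0.6,"dx":4,"dy":-29,"dz":0,"turn":0},{"hand":0.6,"dx":0,"dy":0,"dz":0,"turn":-7},{"hand":0.6,"dx":0,"dy":0,"dz":0,"turn":-7},{"hand":0.6,"dx":0,"dy":0,"dz":0,"turn":-7},{"hand":0.6,"dx":0,"dy":0,"dz":0,"turn":-7},{"hand":0.6,"dx":0,"dy":0,"dz":0,"turn":-7},{"hand":0.6,"dx":0,"dy":0,"dz":0,"turn":-7},{"hand":0.6,"dx":0,"dy":0,"dz":0,"turn":-7},{"hand":0.6,"dx":0,"dy":0,"dz":0,"turn":-7}]';  python3 -m handwheel '[{"hand":0.6,"dx":0,"dy":0,"dz":0,"turn":-7},{"hand":0.6,"dx":0,"dy":0,"dz":0,"turn":-7},{"hand":0.6,"dx":0,"dy":0,"dz":0,"turn":-7},{"hand":0.6,"dx":0,"dy":0,"dz":0,"turn":-7},{"hand":0.6,"dx":0,"dy":0,"dz":0,"turn":-7},{"hand":0.6,"dx":0,"dy":0,"dz":0,"turn":-7},{"hand":0.6,"dx":0,"dy":0,"dz":0,"turn":-7},{"hand":0.6,"dx":0,"dy":0,"dz":0,"turn":-7},{"hand":0.6,"dx":0,"dy":0,"dz":0,"turn":-7},{"hand":0.6,"dx":0,"dy":0,"dz":0,"turn":-7}]'; python3 -m handwheel '[{"hand":0.6,"dx":0,"dy":0,"dz":0,"turn":-7},{"hand":0.6,"dx":0,"dy":0,"dz":0,"turn":-4},{"hand":0.6,"dx":0,"dy":0,"dz":0,"turn":0}]'
python3 -c "
from bench import *
print(get_state()['joint_positions'].round(1))"
```

```text
time_s: 20.5
ee_pos: [0.5559, 0.1477, 0.2557]
tool_rot: [180.0, 0.2, 8.8]
force: [-0.1, 0.0, -0.3]
opening: 0.798
grip_force: 0.0
time_s: 21.33
ee_pos: [0.5559, 0.2059, 0.2557]
tool_rot: [-179.9, 0.1, 65.2]
force: [-0.0, -0.2, -0.2]
opening: 0.802
grip_force: 0.0
time_s: 22.17
ee_pos: [0.556, 0.2058, 0.2558]
tool_rot: [-179.9, -0.1, 135.2]
force: [-0.0, 0.8, -0.1]
opening: 0.8
grip_force: 0.0
time_s: 22.42
ee_pos: [0.556, 0.2058, 0.2555]
tool_rot: [-179.9, -0.1, 146.0]
force: [-0.5, 0.5, 0.0]
opening: 0.8
grip_force: 0.0
[ 21.9  38.  -73.2  91.1  36.8  78.9   0.6]
```

```bash
python3 -m handwheel '[{"hand":0.6,"dx":0,"dy":0,"dz":20,"turn":0},{"hand":0.6,"dx":0,"dy":0,"dz":35,"turn":0},{"hand":0.6,"dx":0,"dy":0,"dz":35,"turn":0},{"hand":0.6,"dx":0,"dy":0,"dz":35,"turn":0},{"hand":0.6,"dx":0,"dy":0,"dz":30,"turn":0},{"hand":0.6,"dx":0,"dy":0,"dz":20,"turn":0},{"hand":0.6,"dx":0,"dy":0,"dz":10,"turn":0},{"hand":0.6,"dx":0,"dy":0,"dz":0,"turn":0},{"hand":0.6,"dx":0,"dy":0,"dz":0,"turn":0}]'
python3 - <<'E'
from h import *
print(get_state()['joint_positions'].round(1))
save('side','b1.png',(130,170,270,290),5)
E
```

```text
time_s: 23.17
ee_pos: [0.5564, 0.2066, 0.0725]
tool_rot: [-180.0, -0.0, 145.8]
force: [-0.2, 0.5, -0.1]
opening: 0.8
grip_force: 0.0
[ 17.   47.9 -63.7 101.5  48.3  62.9  -8. ]
```

View pics/b1.png

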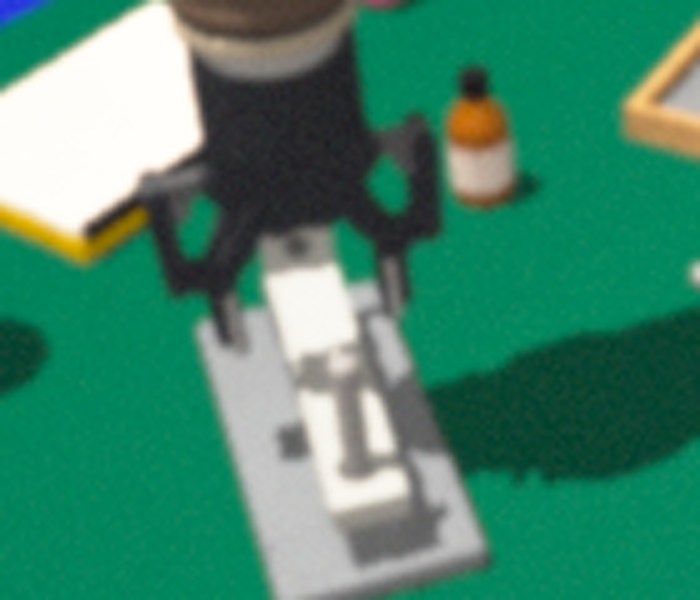

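The fingers straddle the bar evenly: tips at crop (232,345) and (397,310), bar middle at about (312,325). Down 31 mm and grip.

```bash
python3 -m handwheel '[{"hand":0.6,"dx":0,"dy":0,"dz":12,"turn":0},{"hand":0.6,"dx":0,"dy":0,"dz":12,"turn":0},{"hand":0.6,"dx":0,"dy":0,"dz":7,"turn":0},{"hand":0.6,"dx":0,"dy":0,"dz":0,"turn":0},{"hand":0.2,"dx":0,"dy":0,"dz":0,"turn":0},{"hand":0.0,"dx":0,"dy":0,"dz":0,"turn":0},{"hand":-0.2,"dx":0,"dy":0,"dz":0,"turn":0},{"hand":-1,"dx":0,"dy":0,"dz":0,"turn":0},{"hand":-1,"dx":0,"dy":0,"dz":0,"turn":0},{"hand":-1,"dx":0,"dy":0,"dz":0,"turn":0}]'; python3 -m handwheel '[{"hand":-1,"dx":0,"dy":0,"dz":0,"turn":0},{"hand":-1,"dx":0,"dy":0,"dz":0,"turn":0}]'
```

```text
time_s: 24.05
ee_pos: [0.5568, 0.2063, 0.042]
tool_rot: [180.0, 0.0, 145.8]
force: [-1.4, -1.7, 5.8]
opening: 0.401
grip_force: 60.7
time_s: 24.22
ee_pos: [0.5568, 0.2062, 0.042]
tool_rot: [180.0, 0.0, 145.8]
force: [-2.1, -2.8, 5.3]
opening: 0.4
grip_force: 60.7
```

```bash
python3 -m handwheel '[{"hand":-1,"dx":0,"dy":0,"dz":-5,"turn":0},{"hand":-1,"dx":0,"dy":0,"dz":-8,"turn":0},{"hand":-1,"dx":0,"dy":0,"dz":-12,"turn":0},{"hand":-1,"dx":0,"dy":0,"dz":-15,"turn":0},{"hand":-1,"dx":0,"dy":0,"dz":-20,"turn":0},{"hand":-1,"dx":0,"dy":0,"dz":-20,"turn":0},{"hand":-1,"dx":0,"dy":0,"dz":-25,"turn":0},{"hand":-1,"dx":0,"dy":0,"dz":-30,"turn":0},{"hand":-1,"dx":0,"dy":0,"dz":-30,"turn":0},{"hand":-1,"dx":0,"dy":0,"dz":-25,"turn":0}]'
python3 - <<'E'
from h import *
print(get_state()['joint_positions'].round(1))
save('side','b2.png',(130,150,270,270),4)
E
```

```text
time_s: 25.05
ee_pos: [0.5564, 0.2068, 0.2349]
tool_rot: [179.9, 0.0, 145.9]
force: [0.9, 0.7, -2.5]
opening: 0.402
grip_force: 60.2
[ 21.4  38.7 -72.2  92.8  37.8  76.6  -0.4]
```

View pics/b2.png

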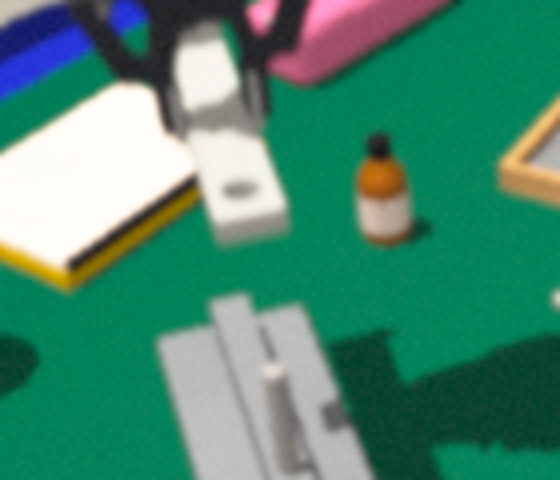

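The bracket is held level at crop (225,140), clear of the stud.

```bash
python3 -m handwheel '[{"hand":-1,"dx":-6,"dy":-12,"dz":0,"turn":0},{"hand":-1,"dx":-13,"dy":-24,"dz":0,"turn":0},{"hand":-1,"dx":-13,"dy":-24,"dz":0,"turn":0},{"hand":-1,"dx":-13,"dy":-24,"dz":0,"turn":0},{"hand":-1,"dx":-13,"dy":-24,"dz":0,"turn":0},{"hand":-1,"dx":-13,"dy":-24,"dz":0,"turn":0},{"hand":-1,"dx":-13,"dy":-24,"dz":0,"turn":0},{"hand":-1,"dx":-13,"dy":-24,"dz":0,"turn":0},{"hand":-1,"dx":-13,"dy":-24,"dz":0,"turn":0},{"hand":-1,"dx":-13,"dy":-24,"dz":0,"turn":0}]'; python3 -m handwheel '[{"hand":-1,"dx":-13,"dy":-24,"dz":0,"turn":0},{"hand":-1,"dx":-13,"dy":-24,"dz":0,"turn":0},{"hand":-1,"dx":-13,"dy":-24,"dz":0,"turn":0},{"hand":-1,"dx":-13,"dy":-24,"dz":0,"turn":0},{"hand":-1,"dx":-13,"dy":-24,"dz":0,"turn":0},{"hand":-1,"dx":-13,"dy":-24,"dz":0,"turn":0},{"hand":-1,"dx":-13,"dy":-24,"dz":0,"turn":0},{"hand":-1,"dx":-13,"dy":-24,"dz":0,"turn":0},{"hand":-1,"dx":-13,"dy":-12,"dz":0,"turn":0},{"hand":-1,"dx":0,"dy":0,"dz":0,"turn":0}]';  python3 -m handwheel '[{"hand":-1,"dx":0,"dy":0,"dz":0,"turn":-5},{"hand":-1,"dx":0,"dy":0,"dz":0,"turn":-7},{"hand":-1,"dx":0,"dy":0,"dz":0,"turn":-7},{"hand":-1,"dx":0,"dy":0,"dz":0,"turn":-7},{"hand":-1,"dx":0,"dy":0,"dz":0,"turn":-7},{"hand":-1,"dx":0,"dy":0,"dz":0,"turn":-6},{"hand":-1,"dx":0,"dy":0,"dz":0,"turn":-3},{"hand":-1,"dx":0,"dy":0,"dz":0,"turn":0}]'
python3 -c "
from bench import *
print(get_state()['joint_positions'].round(1))"
```

```text
time_s: 25.93
ee_pos: [0.5299, -0.0526, 0.2324]
tool_rot: [180.0, 0.1, 145.9]
force: [0.2, -0.2, -2.2]
opening: 0.402
grip_force: 60.3
time_s: 26.77
ee_pos: [0.512, -0.2911, 0.2316]
tool_rot: [-179.9, 0.1, 145.5]
force: [0.2, 0.3, -2.1]
opening: 0.406
grip_force: 60.3
time_s: 27.43
ee_pos: [0.5126, -0.2853, 0.2322]
tool_rot: [-180.0, 0.0, -172.0]
force: [-0.7, 0.1, -2.1]
opening: 0.404
grip_force: 60.4
[ 74.1  44.8 -81.7  93.8  44.8  81.5  85.4]
```

```bash
python3 -m handwheel '[{"hand":-1,"dx":0,"dy":-3,"dz":15,"turn":0},{"hand":-1,"dx":0,"dy":0,"dz":15,"turn":0},{"hand":-1,"dx":0,"dy":0,"dz":0,"turn":0}]'
python3 -c "
from bench import *
print(get_state()['joint_positions'].round(1))"
```

```text
time_s: 27.68
ee_pos: [0.511, -0.2894, 0.1974]
tool_rot: [179.9, -0.2, -172.3]
force: [-1.4, 0.1, -2.8]
opening: 0.401
grip_force: 60.3
[ 73.7  46.6 -79.9  95.8  46.8  78.9  84.1]
```

Joint 3 relaxes on the way down, so I continue.

```bash
python3 -m handwheel '[{"hand":-1,"dx":0,"dy":0,"dz":25,"turn":0},{"hand":-1,"dx":0,"dy":0,"dz":30,"turn":0},{"hand":-1,"dx":0,"dy":0,"dz":30,"turn":0},{"hand":-1,"dx":0,"dy":0,"dz":30,"turn":0},{"hand":-1,"dx":0,"dy":0,"dz":25,"turn":0},{"hand":-1,"dx":0,"dy":0,"dz":18,"turn":0},{"hand":-1,"dx":0,"dy":0,"dz":10,"turn":0},{"hand":-1,"dx":0,"dy":0,"dz":0,"turn":0},{"hand":-1,"dx":0,"dy":0,"dz":0,"turn":0}]'
python3 -c "
from bench import *
print(get_state()['joint_positions'].round(1))"
```

```text
time_s: 28.43
ee_pos: [0.5133, -0.2888, 0.0338]
tool_rot: [180.0, 0.0, -172.2]
force: [0.3, 0.5, -2.8]
opening: 0.401
grip_force: 60.3
[ 69.4  56.1 -70.  103.2  58.5  66.2  76.9]
```

```bash
python3 -m handwheel '[{"hand":-1,"dx":0,"dy":0,"dz":7,"turn":0},{"hand":-1,"dx":0,"dy":0,"dz":6,"turn":0},{"hand":-1,"dx":0,"dy":0,"dz":5,"turn":0},{"hand":-1,"dx":0,"dy":0,"dz":3,"turn":0},{"hand":-1,"dx":0,"dy":0,"dz":0,"turn":0},{"hand":-1,"dx":0,"dy":0,"dz":0,"turn":0}]'
```

```text
time_s: 28.93
ee_pos: [0.5129, -0.289, 0.0123]
tool_rot: [180.0, -0.0, -172.2]
force: [0.4, -0.0, -3.0]
opening: 0.399
grip_force: 60.4
```

```bash
python3 -m handwheel '[{"hand":-1,"dx":0,"dy":0,"dz":2,"turn":0},{"hand":-1,"dx":0,"dy":0,"dz":0,"turn":0}]'
```

```text
time_s: 29.1
ee_pos: [0.5129, -0.2891, 0.0102]
tool_rot: [-180.0, 0.0, -172.2]
force: [0.2, -1.2, -2.8]
opening: 0.405
grip_force: 60.4
```

```bash
python3 -m handwheel '[{"hand":-1,"dx":0,"dy":0,"dz":1,"turn":0},{"hand":-1,"dx":0,"dy":0,"dz":0,"turn":0}]'
```

```text
time_s: 29.27
ee_pos: [0.513, -0.2891, 0.01]
tool_rot: [-180.0, 0.0, -172.2]
force: [-2.5, 0.3, 3.8]
opening: 0.399
grip_force: 61.1
```

```bash
python3 -m handwheel '[{"hand":0.0,"dx":0,"dy":0,"dz":0,"turn":0},{"hand":0.2,"dx":0,"dy":0,"dz":0,"turn":0},{"hand":0.2,"dx":0,"dy":0,"dz":0,"turn":0},{"hand":0.2,"dx":0,"dy":0,"dz":0,"turn":0},{"hand":0.2,"dx":0,"dy":0,"dz":-10,"turn":0},{"hand":0.2,"dx":0,"dy":0,"dz":-20,"turn":0},{"hand":0.2,"dx":0,"dy":0,"dz":-35,"turn":0},{"hand":0.2,"dx":0,"dy":0,"dz":-35,"turn":0},{"hand":0.2,"dx":0,"dy":0,"dz":-35,"turn":0},{"hand":0.2,"dx":0,"dy":0,"dz":-30,"turn":0}]'; python3 -m handwheel '[{"hand":0.2,"dx":0,"dy":0,"dz":0,"turn":0},{"hand":0.2,"dx":0,"dy":0,"dz":0,"turn":0}]'
python3 - <<'E'
from h import *
save('side','end.png',(170,130,400,300),3.4)
E
```

```text
time_s: 30.1
ee_pos: [0.5132, -0.2885, 0.1774]
tool_rot: [-180.0, 0.1, -172.1]
force: [0.1, -0.9, -0.2]
opening: 0.599
grip_force: 0.0
time_s: 30.27
ee_pos: [0.5139, -0.2891, 0.1768]
tool_rot: [-179.9, 0.2, -172.2]
force: [-0.3, -0.3, -0.3]
opening: 0.6
grip_force: 0.0
```

View pics/end.png

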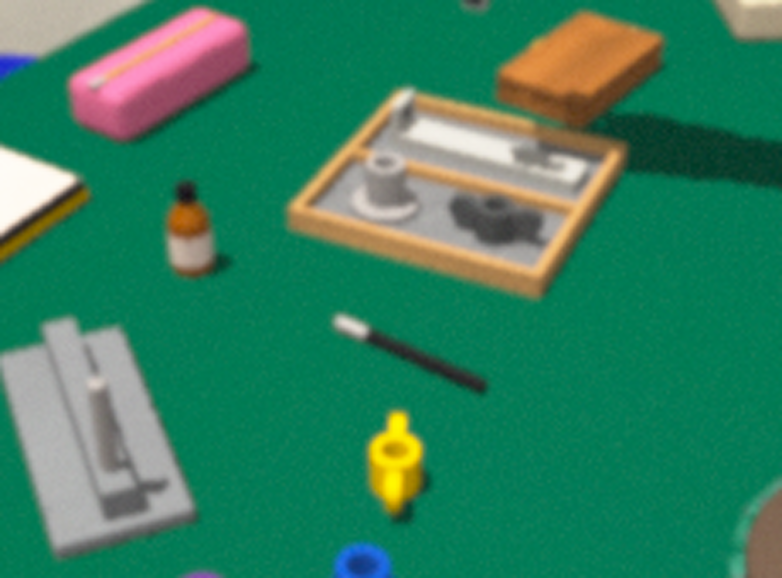

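The bracket lies flat in the far compartment at crop (490,155). The spacer (385,185) and nut (495,218) stand in the near one, the stud is bare, and the bystanders have not moved.

```bash
python3 -c "
from bench import *
print(hand_in())"
```

```text
the job is handed in; nothing more can be done
None
```

The job is handed in at about 30 s of the 72 s: nut and spacer stand side by side in one tray compartment, the bracket lies flat in the other, and the last picture shows the bystanders in view where they were; no verdict was returned.

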